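Turn a tin lid over on the turning ramp

TASK

Turn the tin lid that lies hollow side up on the deck of the turning ramp: without lifting it off, push it over the edge so that it slides down and comes to stand leaning in the groove, then tip it over so that it falls hollow side down onto the landing board, and slide it sideways until it lies flat and square against the long side fence. Leave everything else where it stands.

Things in the scene. Friction and masses are not known exactly. Their poses are not given: they have to be found in the camera images.
- lid_center (a point): Centre (half-way up) of the loose metal tin lid on the ramp's deck: a shallow pan 100 mm (its x) by 110 mm (its y), 14 mm high, 0.1 to 0.2 kg; closed flat face 3 mm thick at its -z side, walls 3 mm thick round the hollow +z side. It starts z up (hollow up), its y along the channel, centre 75 to 125 mm behind the crest. The stack of three such lids at the right is finished work.
- turner: Turning ramp fixed to the table: white plastic, metal ramp and fences. Origin on the table under the middle of the crest (where deck meets ramp); x across the channel, z up; the lid travels to -y. Deck: flat, 86 mm above the table, y = 0 to +205 mm, open at the +y end, channel x = -56 to +56 mm between rails 12 mm high. Ramp: from the crest down at 68 degrees into the groove.
- groove (a point): Middle of the groove's bottom at the ramp's foot, 10 mm above the table, y = -42 mm in the ramp's frame; 22 mm wide, 12 mm deep, it catches the lid's lower edge. The lid then leans flat on the ramp, hollow outwards, its upper edge 26 mm above the deck, near y = 0. That edge, pushed level 10 to 15 mm above deck height from the deck side to 50 to 70 mm beyond the crest, tips the lid over.
- landing (a point): Point on top of the landing board, where the tipped lid's centre about comes down (it may lie up to 35 mm farther on): x = 0, y = -90 mm in the ramp's frame. The board is flat, 22 mm above the table, y = -53 to -190 mm, x = -64 to +86 mm, open at its -x side (towards the robot); end rail with inner face at y = -182 mm, top 44 mm above the table.
- fence (a point): Point at the foot of the long side fence's inner face, at the far (+x) side of the landing board: x = +78 mm, y = -121 mm in the ramp's frame, 22 mm above the table. The fence runs along the ramp's y from -30 to -190 mm, top 50 mm above the table. With the lid home, its centre is 50 mm from this face, at x = +28 mm. Pushed at one point the lid may turn; two fingertips keep it square.
- jar: Bystander: clear glass jar, 54 mm across, 93 mm tall, standing on the table behind the far left corner of the deck; origin at the centre of its foot
- shaker: Bystander: cream shaker with a dark cap, 58 mm across, 101 mm tall, standing on the table left of the deck; origin at the centre of its foot

How it is judged:
By the outcome, as a careful person would: the job done as asked, in the order asked, and still so for the second after the job is handed in, with the robot touching nothing.
It also fails if it takes over 54 s, if anything falls off the work surface, if the arm or the gripper's body presses on something with over 40 N, if the wrist force passes 120 N, or if a joint passes its speed limit or range.

ROBOT

A 7-joint arm with a two-finger parallel gripper is mounted at the origin on a cart in front of the work surface, level with it; the furniture and walls round the work are solid. World frame = base frame: x ahead of the robot, y to its left, z up, the work surface at z = 0. Lengths are in m, angles in rad, forces in N, time in s.
With the tool pointing down it reaches from about 0.4 to 0.925 m from the base axis. Payload 5.6 kg.
Tool frame: the origin (TCP) lies on the mounting face of the last link; the fingertips stand 173 mm ahead of it and the grasp point (between the pads) lies 155 mm ahead of it; z points along the fingers, y is the direction in which the jaws open and shut (so a half turn about z gives the same grasp; the last joint's range is limited). The gripper opens to 85 mm and grips with 20 to 120 N. Pads are 22 mm wide; open, the fingers measure 114 mm over their backs; the gripper's body (76 mm by 85 mm) begins 54 mm behind the grasp point. The pads swing forward as they close: fully open they stand 13 mm farther back than shut.
Start: joints at [-0.043, 0.468, -0.012, 1.603, 0.006, 1.071, -0.056], TCP at [0.65, -0, 0.405] pointing down, gripper open.
Joint ranges: [-2.53, 2.53], [-0.31, 2.02], [-1.57, 1.55], [0.28, 2.44], [-1.29, 4.43], [0.15, 1.84], [-2.92, 2.92]. Speed limits (rad/s): [2.57, 2.57, 3.14, 3.14, 3.14, 3.14, 3.14].

INTERFACE

Orientations are given as a rotation vector (axis times angle).
In Python, from station import arm, hand, kinematics, status, snapshot, order gives the robot as it stands. Calls block until the motion is done:
- arm.move_pose(position, orientation): joint-space move of the TCP to a pose.
- arm.line_to(position, ori=None, v=0.15, contact_N=None): straight line of the TCP; ori=None keeps the orientation; v is the mean speed in m/s. With contact_N (N) it stops when the force on the tool has changed by that much, and returns True; else False.
- arm.move_j(angles): joint-space move.
- hand.set_gripper(opening, effort=None): finger opening in m; effort is the grip in N (None keeps the last); returns when the fingers have stopped.
- arm.hold(seconds).
- kinematics.solve_ik(position, orientation): joint angles nearest the present ones, or None.
- status.state(): the state.
- snapshot(name): name is "scene" or "side" or "wrist"; returns a dict with "img" (384x512x3 uint8, blue, green, red), "camera_matrix" (3x3 intrinsics, pixels), "k1" (the pictures are not rectified: a ray, as slopes to the right and down, at radius r is drawn at 1 + k1 r^2 times it, then the intrinsics apply), "extrinsics" (4x4, takes a point from world to camera coordinates); the wrist camera has in their place "T_tool_cam" (4x4, takes a point from camera to tool coordinates, whose origin is the TCP and whose axes are the flange's). Camera axes: x right, y down, z forward; pixel columns grow to the right and rows downward; lengths in m; the calibration is good to about 2 mm. A picture is of the moment at which its call begins: read the wrist's pose just before it. There is no depth.
A pose or a line that the arm cannot do raises arm.Unreachable and nothing moves.
- order.sign_off(): hands the job in, once; it reports no verdict.
The state is a dict: "time": time; "joints": joint angles; "joint_velocities": joint speeds; "joint_efforts": joint torques, N m; "eef_pos": TCP position; "orientation": TCP orientation; "wrist_force": force on the tool from outside, world axes, zero at the start; "ft_torque": the same for the moment, N m; "opening": finger opening in m.
Only numpy, scipy, OpenCV 4.12 (cv2) and the standard library are available. Lean on these libraries where they do the work, as an engineer would, in place of code of your own. Each camera call takes 0.05 s, during which the arm holds its last target.

## Working session

There is one attempt and no reset: what is moved stays moved. The work goes in short steps, each a Python script; the robot and the scene stay as the last script left them, time stands still between calls to the robot, and variables do not carry over. Pictures are saved under pics/ and viewed, and the job is handed in when it is done.

```bash
mkdir -p pics; ls
python3 - <<'E'
from station import arm, hand, kinematics, status, snapshot, order
import cv2, numpy as np
s=status.state(); print(s['time'],s['eef_pos'],s['orientation'],s['opening'])
for n in ['scene','side','wrist']:
    d=snapshot(n); cv2.imwrite(f'pics/a_{n}.png',d['img']); print(n,d['camera_matrix'],d['k1']); print(d.get('extrinsics',d.get('T_tool_cam')))
E
```

```text
pics
0.0 [ 6.49746295e-01 -6.51838129e-05  4.03731611e-01] [-2.22074848e+00 -2.22047712e+00  2.12443914e-03] 0.08548258439695061
scene [[368.3492964    0.         246.7867531 ]
 [  0.         368.3492964  192.73442248]
 [  0.           0.           1.        ]] 0.02845600420422319
[[ 0.8800542  -0.47486993  0.00177666 -0.58688638]
 [-0.34709178 -0.64579328 -0.68005759  0.18775656]
 [ 0.32408626  0.59787088 -0.73315654  0.85750762]
 [ 0.          0.          0.          1.        ]]
side [[495.40991866   0.         254.12443494]
 [  0.         495.40991866 190.75396649]
 [  0.           0.           1.        ]] 0.014976636982937346
[[ 0.99269443 -0.11957165 -0.01613681 -0.62816071]
 [-0.08037587 -0.5556051  -0.82755223  0.08335309]
 [ 0.08998609  0.82280349 -0.56115676  1.35868961]
 [ 0.          0.          0.          1.        ]]
wrist [[323.89044866   0.         254.600462  ]
 [  0.         323.89044866 194.1273062 ]
 [  0.           0.           1.        ]] 0.02585373782945224
[[-9.20827568e-04 -9.64447285e-01 -2.64273697e-01  6.70643064e-02]
 [ 9.99999462e-01 -1.01415246e-03  2.16705310e-04 -5.07794777e-04]
 [-4.77014667e-04 -2.64273355e-01  9.64447700e-01  3.22806382e-02]
 [ 0.00000000e+00  0.00000000e+00  0.00000000e+00  1.00000000e+00]]
```

View pics/a_scene.png

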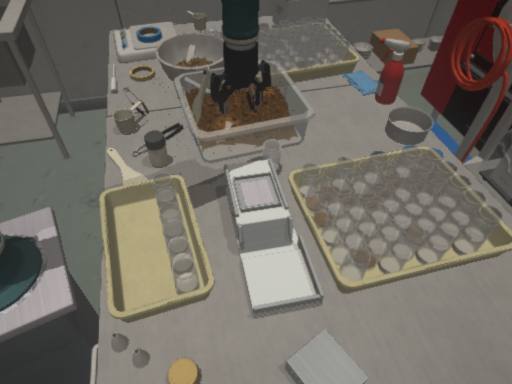

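View pics/a_side.png

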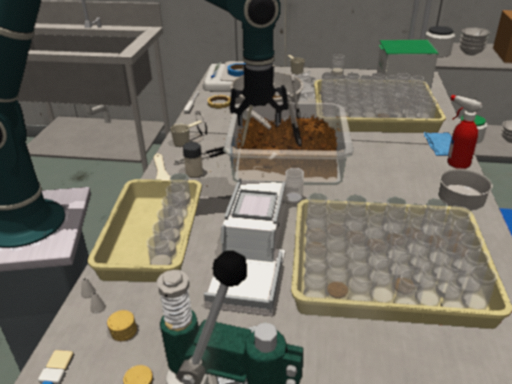

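View pics/a_wrist.png

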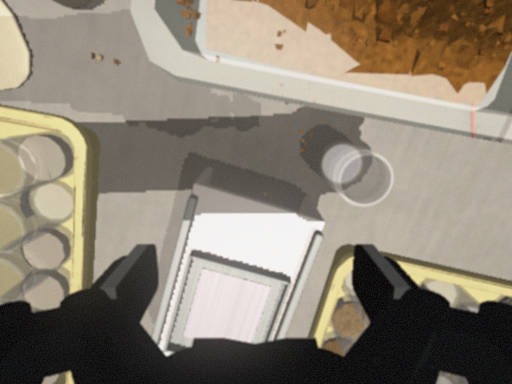

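```bash
cat > h.py <<'E'
import cv2, numpy as np
def ray(d,uv,T=None):
    K=d['camera_matrix'];x=(uv[0]-K[0,2])/K[0,0];y=(uv[1]-K[1,2])/K[1,1]
    rd=np.hypot(x,y);r=rd
    for _ in range(20): r=rd/(1+d['k1']*r*r)
    s=r/rd if rd>0 else 1
    v=np.array([x*s,y*s,1.])
    if 'extrinsics' in d:
        E=d['extrinsics'];R=E[:3,:3];return -R.T@E[:3,3],R.T@v
    M=T@d['T_tool_cam'];return M[:3,3],M[:3,:3]@v
def onz(d,uv,z,T=None):
    o,v=ray(d,uv,T);return o+v*(z-o[2])/v[2]
def toolT(s):
    T=np.eye(4);T[:3,:3]=cv2.Rodrigues(np.array(s['orientation'],float))[0];T[:3,3]=s['eef_pos'];return T
def proj(d,p,T=None):
    if 'extrinsics' in d: E=d['extrinsics']
    else: E=np.linalg.inv(T@d['T_tool_cam'])
    c=E[:3,:3]@np.asarray(p)+E[:3,3];x,y=c[0]/c[2],c[1]/c[2];f=1+d['k1']*(x*x+y*y);K=d['camera_matrix']
    return np.array([K[0,0]*x*f+K[0,2],K[1,1]*y*f+K[1,2]])
def crop(img,x0,y0,x1,y1,f,name):
    c=cv2.resize(img[y0:y1,x0:x1],None,fx=f,fy=f,interpolation=cv2.INTER_CUBIC)
    cv2.imwrite('pics/'+name+'.png',c)
E
python3 - <<'E'
import cv2
from h import *
crop(cv2.imread('pics/a_scene.png'),210,140,340,320,3.3,'b1')
crop(cv2.imread('pics/a_side.png'),190,160,330,320,3.7,'b2')
E
```

```text
(no output)
```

View pics/b1.png

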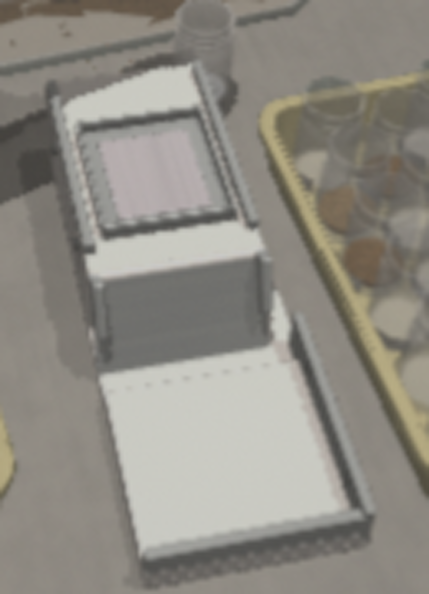

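View pics/b2.png

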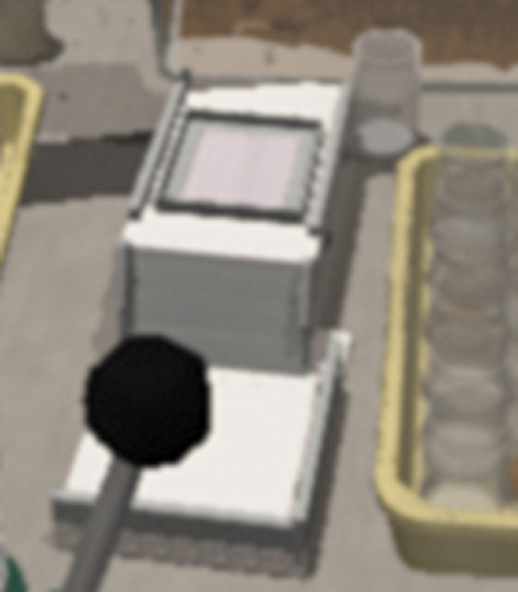

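Run:
```python
from station import snapshot,status
from h import *
A=lambda u,v:(u/3.3+210,v/3.3+140)
B=lambda u,v:(u/3.7+190,v/3.7+160)
ds=snapshot('scene');dd=snapshot('side')
P=lambda n,d,uv,z:print(n,np.round(onz(d,uv,z)*1000,1))
P('crestL sc',ds,A(95,279),.086);P('crestL si',dd,B(126,244),.086)
P('crestR sc',ds,A(264,252),.086);P('crestR si',dd,B(322,264),.086)
for n,u,s in [('lid bl',(80,122),(186,115)),('lid br',(195,106),(322,121)),('lid fr',(238,213),(305,213)),('lid fl',(104,236),(160,204))]:
    P(n+' sc',ds,A(*u),.100);P(n+' si',dd,B(*s),.100)
P('railL back sc',ds,A(57,88),.098);P('railL si',dd,B(185,77),.098)
P('railR back sc',ds,A(197,67),.098);
P('railL front sc',ds,A(90,248),.098);P('railL si',dd,B(135,212),.098)
P('railR front sc',ds,A(252,218),.098);P('si',dd,B(316,230),.098)
P('end L sc',ds,A(145,552),.044);P('end si',dd,B(55,492),.044)
P('end R sc',ds,A(370,515),.050);P('end si',dd,B(302,518),.050)
P('board NL',ds,A(102,377),.022);
P('fence back top',ds,A(298,318),.05);
```

```text
crestL sc [ 536.9 -201.8   86. ]
crestL si [ 536.6 -207.6   86. ]
crestR sc [ 653.9 -237.1   86. ]
crestR si [ 659.  -245.6   86. ]
lid bl sc [592.2 -71.  100. ]
lid bl si [587.9 -85.5 100. ]
lid br sc [679.1 -97.6 100. ]
lid br si [ 681.  -106.5  100. ]
lid fr sc [ 649.8 -207.1  100. ]
lid fr si [ 653.5 -209.3  100. ]
lid fl sc [ 555.3 -180.6  100. ]
lid fl si [ 561.  -186.3  100. ]
railL back sc [594.4 -26.5  98. ]
railL si [592.2 -33.6  98. ]
railR back sc [704.7 -57.7  98. ]
railL front sc [ 542.3 -184.2   98. ]
railL si [ 544.3 -190.    98. ]
railR front sc [ 657.2 -214.4   98. ]
si [ 658.2 -225.5   98. ]
end L sc [ 480.2 -376.6   44. ]
end si [ 481.2 -380.1   44. ]
end R sc [ 615.3 -424.4   50. ]
end si [ 619.2 -425.1   50. ]
board NL [ 522.8 -237.8   22. ]
fence back top [ 661.  -276.5   50. ]
```

```bash
cat >> h.py <<'E'
from scipy.spatial.transform import Rotation as Ro
O=np.array([.5965,-.224]);YAW=np.deg2rad(-17.7)
def W(x,y,z,O=None,yaw=None):
    O=globals()['O'] if O is None else O; yaw=YAW if yaw is None else yaw
    c,s=np.cos(yaw),np.sin(yaw);return np.array([O[0]+c*x-s*y,O[1]+s*x+c*y,z])
def inv(p):
    c,s=np.cos(YAW),np.sin(YAW);q=np.asarray(p)[:2]-O;return np.array([c*q[0]+s*q[1],-s*q[0]+c*q[1]])
def ori(a=0.):
    """tool z down, a=0: tool x = turner +y, jaws along turner x; a: extra yaw"""
    R0=np.array([[0,1,0],[1,0,0],[0,0,-1.]])
    return (Ro.from_euler('z',YAW+a)*Ro.from_matrix(R0)).as_rotvec()
E
python3 - <<'E'
from station import *
from station import arm,hand,status,snapshot
from h import *
arm.move_pose(W(0,0.02,.42),ori())
s=status.state();d=snapshot('wrist');cv2.imwrite('pics/c_w.png',d['img']);np.save('cT.npy',toolT(s))
print(s['time'],s['eef_pos'],s['joints'])
crop(d['img'],80,0,432,384,1.5,'c_w2')
E
```

```text
1.1 [ 0.60335479 -0.20262205  0.41982654] [ 0.19605013  0.42865576  0.102052    1.62911978 -0.05001281  1.08648315
  0.00673152]
```

View pics/c_w2.png

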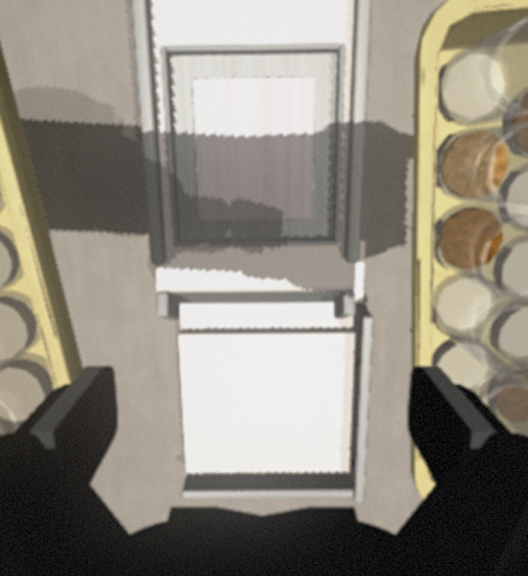

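Run:
```python
from station import snapshot
from h import *
T=np.load('cT.npy');d=snapshot('wrist')
A=lambda u,v:(u/1.5+80,v/1.5)
def P(n,u,v,z):
    p=onz(d,A(u,v),z,T);print(n,np.round(p*1000,1),np.round(inv(p)*1000,1))
P('crestL',158,294,.086);P('crestR',352,292,.086)
for n,u,v in [('bl',164,47),('br',343,47),('fr',340,242),('fl',168,242)]:P('lid '+n,u,v,.1)
P('railL in ',164,150,.098);P('railR in',348,150,.098)
P('railL in low',165,230,.098);P('railR in low',346,230,.098)
P('boardL up',179,335,.022);P('boardL lo',183,470,.022)
P('endrail inner top',270,474,.044);P('end outer',270,495,.044)
P('endrail L',185,495,.044);P('endrail R',365,500,.050)
P('fence top outer',372,312,.05);P('fence inner foot',350,400,.022)
```

```text
crestL [ 534.  -198.4   86. ] [-67.4   5.4]
crestR [ 653.4 -234.8   86. ] [57.5  7. ]
lid bl [590.3 -67.9 100. ] [-53.3 146.8]
lid br [681.9 -96.9 100. ] [ 42.7 147.1]
lid fr [ 653.  -198.2  100. ] [46.  41.7]
lid fl [ 555.2 -167.3  100. ] [-56.6  41.5]
railL in  [ 571.2 -117.2   98. ] [-56.6  94.1]
railR in [ 671.4 -148.9   98. ] [48.5 94.3]
railL in low [ 555.6 -160.2   98. ] [-58.4  48.4]
railR in low [ 658.5 -192.8   98. ] [49.6 48.6]
boardL up [ 519. -248.   22.] [-66.5 -46.4]
boardL lo [ 480.  -365.3   22. ] [ -68.1 -170. ]
endrail inner top [ 554.7 -376.6   44. ] [   6.5 -158.1]
end outer [ 548.8 -395.5   44. ] [   6.7 -177.9]
endrail L [ 482.1 -374.2   44. ] [ -63.3 -177.9]
endrail R [ 622.1 -418.5   50. ] [  83.5 -177.5]
fence top outer [ 667.  -265.3   50. ] [ 79.7 -17.9]
fence inner foot [ 634.5 -344.5   22. ] [  72.8 -103.3]
```

```bash
sed -i 's/^O=np.array.*;Y/O=np.array([.5951,-.2152]);Y/' h.py
python3 - <<'E'
from station import arm,hand,status,snapshot,kinematics
from h import *
hand.set_gripper(.045)
arm.move_pose(W(0,.176,.32),ori())
arm.line_to(W(0,.176,.272),v=.15)
r=arm.line_to(W(0,.176,.245),v=.03,contact_N=3)
s=status.state();print(r,s['time'],s['eef_pos'],inv(s['eef_pos']),s['wrist_force'],s['opening'])
d=snapshot('scene');crop(d['img'],190,100,340,260,3.7,'d1')
d=snapshot('side');crop(d['img'],190,100,330,260,3.7,'d2')
E
```

```text
True 3.5083 [ 0.6487432  -0.04746171  0.25733157] [1.05827223e-04 1.76107117e-01] [-0.61148415 -1.40267708  6.26589662] 0.04505184485974561
```

View pics/d1.png

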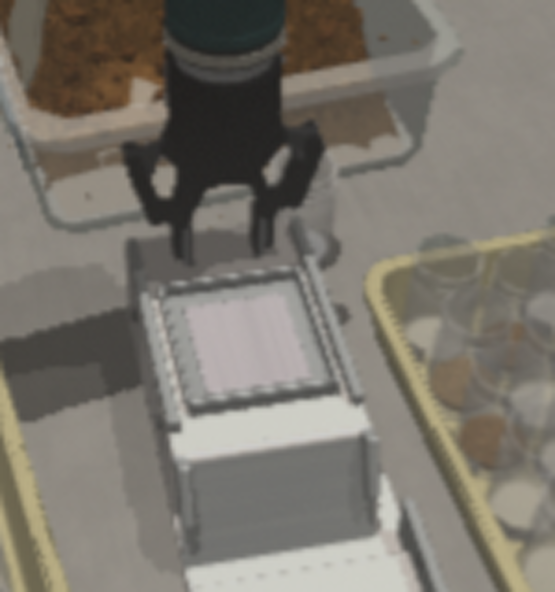

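View pics/d2.png

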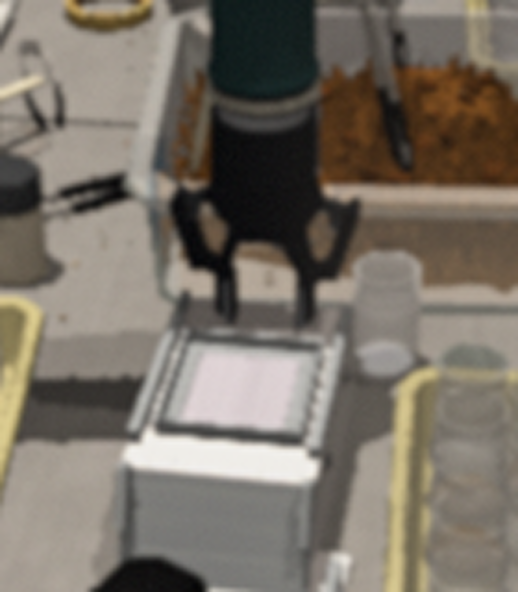

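Run:
```python
from station import arm,hand,status,snapshot,kinematics
from h import *
arm.line_to(W(0,.176,.263),v=.05)
arm.line_to(W(0,.075,.263),v=.08)
d=snapshot('side');crop(d['img'],190,160,330,320,2.5,'e0')
r=arm.line_to(W(0,.058,.263),v=.04)
arm.hold(.3)
s=status.state();print(s['time'],s['wrist_force'])
d=snapshot('scene');crop(d['img'],190,100,340,320,2.7,'e1')
d=snapshot('side');crop(d['img'],190,160,330,320,3.7,'e2')
```

```text
6.2167 [-0.67565152 -0.00593131 -0.02631664]
```

View pics/e0.png

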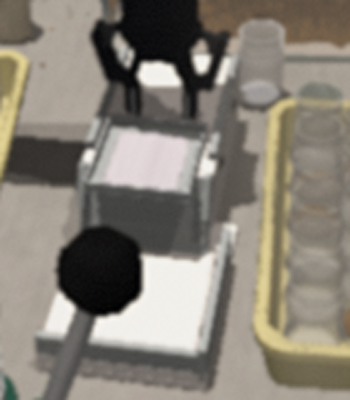

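View pics/e1.png

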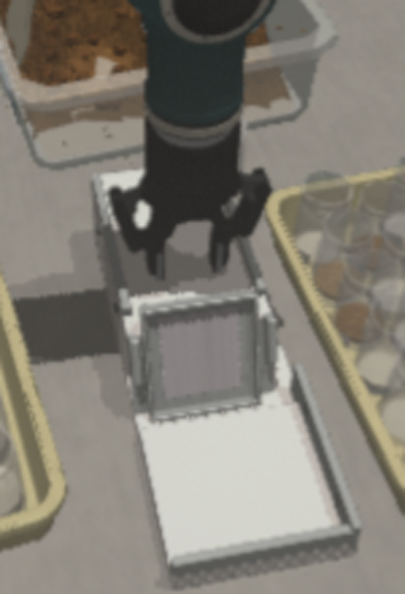

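View pics/e2.png

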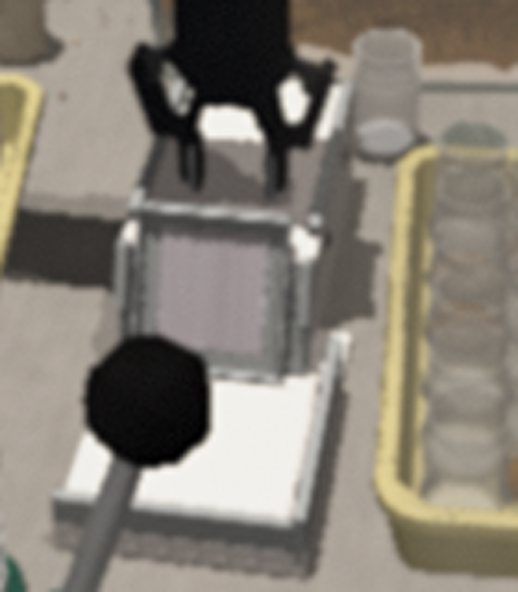

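Run:
```python
from station import arm,hand,status,snapshot,kinematics
from h import *
arm.line_to(W(0,.058,.2698),v=.05)
arm.line_to(W(0,-.049,.2698),v=.07)
arm.hold(.3)
s=status.state();print(s['time'],s['wrist_force'],s['eef_pos'])
d=snapshot('scene');crop(d['img'],190,100,340,320,2.7,'f1')
d=snapshot('side');crop(d['img'],190,160,330,320,3.0,'f2')
```

```text
8.575 [ 0.2673912   0.302755   -0.30547989] [ 0.58025966 -0.26172139  0.26981488]
```

View pics/f1.png

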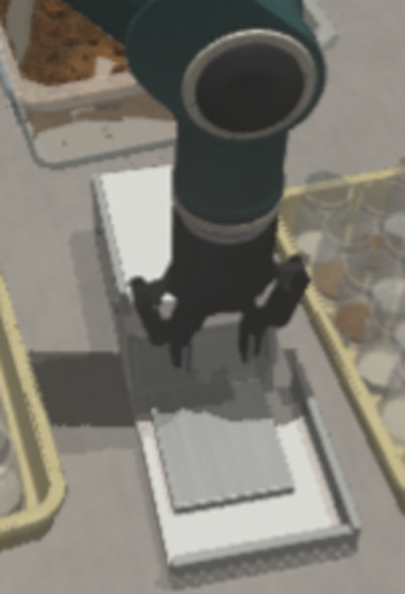

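View pics/f2.png

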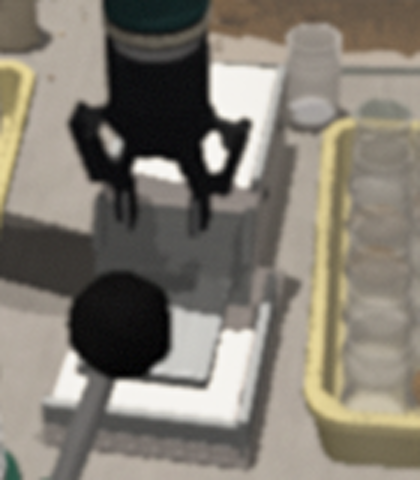

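Run:
```python
from station import arm,hand,status,snapshot,kinematics
from h import *
arm.line_to(W(0,-.049,.34),v=.2)
arm.move_pose(W(-.088,-.10,.36),ori(-np.pi/2))
s=status.state();d=snapshot('wrist');np.save('gT.npy',toolT(s));print(s['time'],s['joints'])
crop(d['img'],0,0,512,384,1.5,'g1')
d=snapshot('scene');crop(d['img'],190,100,340,320,2.7,'g2')
```

```text
10.375 [ 0.1180782   0.38152868  0.44271564  1.8959699  -0.20330075  0.90906202
 -1.21932699]
```

View pics/g1.png

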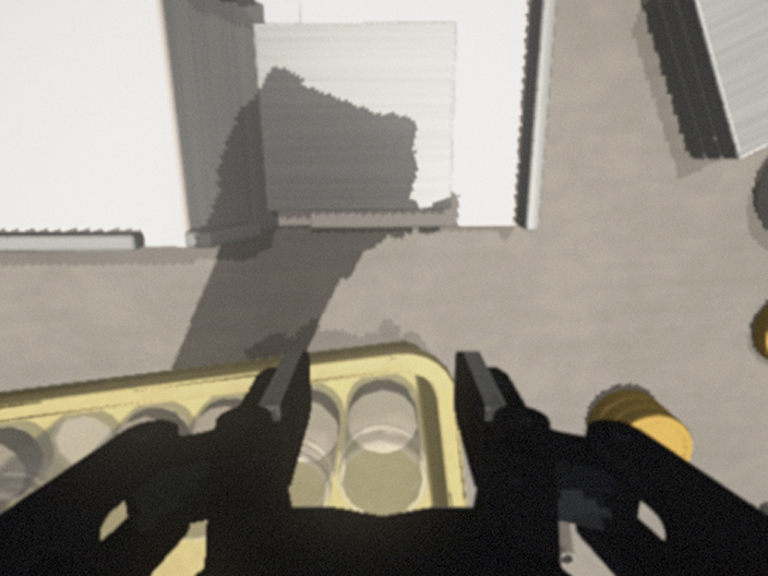

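View pics/g2.png

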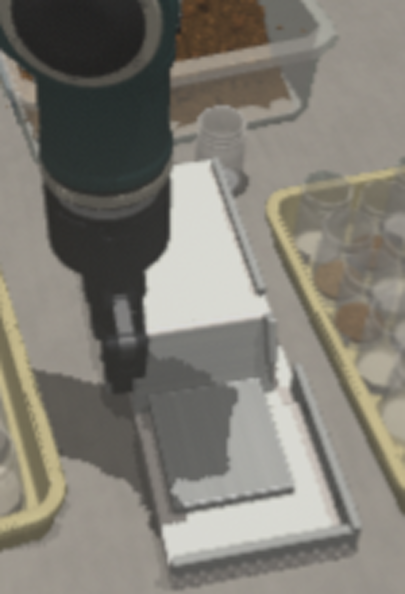

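Run:
```python
from station import snapshot
from h import *
T=np.load('gT.npy');d=snapshot('wrist')
A=lambda u,v:(u/1.5,v/1.5)
def P(n,u,v,z):
    p=onz(d,A(u,v),z,T);print(n,np.round(inv(p)*1000,1))
for n,u,v in [('a',255,24),('b',457,22),('c',456,196),('d',268,212)]:P('lid '+n,u,v,.036)
P('lid foot low',280,224,.022);P('foot',455,222,.022)
P('board left edge',400,228,.022);P('board left edge',520,228,.022)
P('endrail inner',530,100,.044);P('endrail L outer',538,226,.044);P('fence',0,0,.05)
P('crest',165,100,.086);P('crest',185,240,.086)
for z in(.03,.06,.08):P('tray %g'%z,330,350,z);P('tray',430,355,z)
```

```text
lid a [ 46.7 -31.5]
lid b [  47.8 -139.6]
lid c [ -43.5 -143. ]
lid d [-52.9 -31.9]
lid foot low [-61.9 -35.6]
foot [ -60.5 -145.2]
board left edge [ -64.3 -110.8]
board left edge [ -64.3 -186. ]
endrail inner [   8.1 -179.7]
endrail L outer [ -60.1 -190.1]
fence [52.3 90.6]
crest [3.4 0.5]
crest [-61.5  -1.4]
tray 0.03 [-143.2  -65.5]
tray [-146.7 -131.1]
tray 0.06 [-131.   -68.9]
tray [-134.1 -127.9]
tray 0.08 [-122.8  -71.2]
tray [-125.7 -125.8]
```

Run:
```python
from station import snapshot
from h import *
d=snapshot('scene');crop(d['img'],240,200,330,300,6,'k1')
for p in [(56,-31,.022),(78,-30,.05),(78,-30,.022),(56,-31,.036),(78,-35,.036)]: print(p,(proj(d,W(*p))-[240,200])*6)
d=snapshot('side');crop(d['img'],220,210,300,300,6,'k2')
for p in [(56,-31,.022),(78,-30,.05),(78,-30,.022),(56,-31,.036),(78,-35,.036)]: print(p,(proj(d,W(*p))-[220,210])*6)
```

```text
(56, -31, 0.022) [-17870.79401043  -4440.66547181]
(78, -30, 0.05) [-64561.8929138   -8866.62562584]
(78, -30, 0.022) [-64908.82522811  -8929.05115424]
(56, -31, 0.036) [-17843.98445825  -4431.28180546]
(78, -35, 0.036) [-33293.63538862  -5993.90466857]
(56, -31, 0.022) [-4381.15658103 -2212.09538582]
(78, -30, 0.05) [-6041.85831302 -2222.24607783]
(78, -30, 0.022) [-6045.04228255 -2225.34757376]
(56, -31, 0.036) [-4379.93245538 -2210.46482843]
(78, -35, 0.036) [-5270.87451222 -2204.44217379]
```

View pics/k1.png

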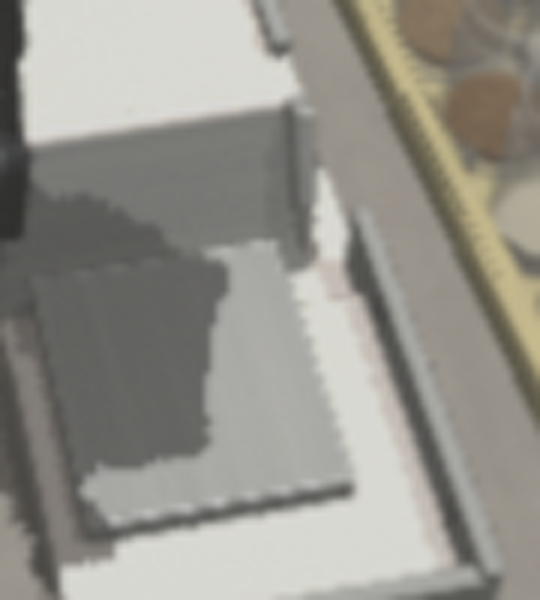

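View pics/k2.png

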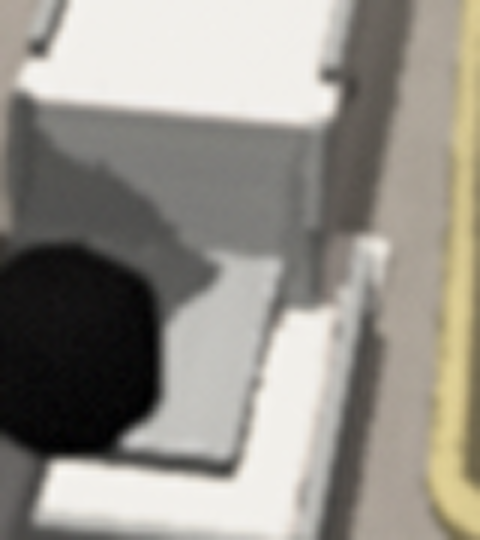

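Run:
```python
from station import snapshot
from h import *
d=snapshot('scene')
for uv in [(300,267),(312,262),(320,270)]:
  for z in(.022,.03,): print('sc',uv,z,np.round(inv(onz(d,(uv[0]/6+240,uv[1]/6+200),z))*1000))
for uv in [(280,241),(352,490),(105,525),(40,285)]: print('lid',np.round(inv(onz(d,(uv[0]/6+240,uv[1]/6+200),.036))*1000))
d=snapshot('side')
for uv in [(290,302),(318,302)]:
  for z in(.022,.03): print('si',uv,z,np.round(inv(onz(d,(uv[0]/6+220,uv[1]/6+210),z))*1000))
for uv in [(280,257),(236,460)]: print('lid',np.round(inv(onz(d,(uv[0]/6+220,uv[1]/6+210),.036))*1000))
```

```text
sc (300, 267) 0.022 [ 59. -38.]
sc (300, 267) 0.03 [ 57. -43.]
sc (312, 262) 0.022 [ 64. -36.]
sc (312, 262) 0.03 [ 62. -42.]
sc (320, 270) 0.022 [ 66. -41.]
sc (320, 270) 0.03 [ 64. -46.]
lid [ 51. -34.]
lid [  48. -145.]
lid [ -43. -142.]
lid [-47. -37.]
si (290, 302) 0.022 [ 55. -43.]
si (290, 302) 0.03 [ 56. -51.]
si (318, 302) 0.022 [ 66. -41.]
si (318, 302) 0.03 [ 67. -50.]
lid [ 49. -33.]
lid [  52. -145.]
```

Run:
```python
from station import arm,hand,status,snapshot,kinematics
from h import *
o=ori(-np.pi/2)
arm.move_pose(W(0,-.092,.25),o)
arm.line_to(W(0,-.092,.213),v=.1)
r=arm.line_to(W(0,-.092,.200),v=.02,contact_N=8)
s=status.state();z=s['eef_pos'][2];print(r,s['time'],z,inv(s['eef_pos']),s['wrist_force'])
if r:
    arm.line_to(W(0,-.104,z),v=.04)
    print(status.state()['wrist_force'])
    arm.line_to(W(0,-.117,z),v=.04)
    print(status.state()['wrist_force'])
arm.line_to(W(0,-.117,.26),v=.15)
arm.move_pose(W(-.088,-.11,.36),o)
s=status.state();d=snapshot('wrist');np.save('gT.npy',toolT(s));print(s['time'])
crop(d['img'],0,0,512,384,1.5,'m1')
d=snapshot('scene');crop(d['img'],240,200,330,300,6,'m2')
```

```text
True 12.2833 0.2073237653764457 [ 0.00033222 -0.09209808] [-0.75202655  1.12766938  5.43848359]
[-0.9758089  -0.83176024  1.9265649 ]
[-0.2888167   0.16753457  1.60406725]
14.3
```

View pics/m1.png

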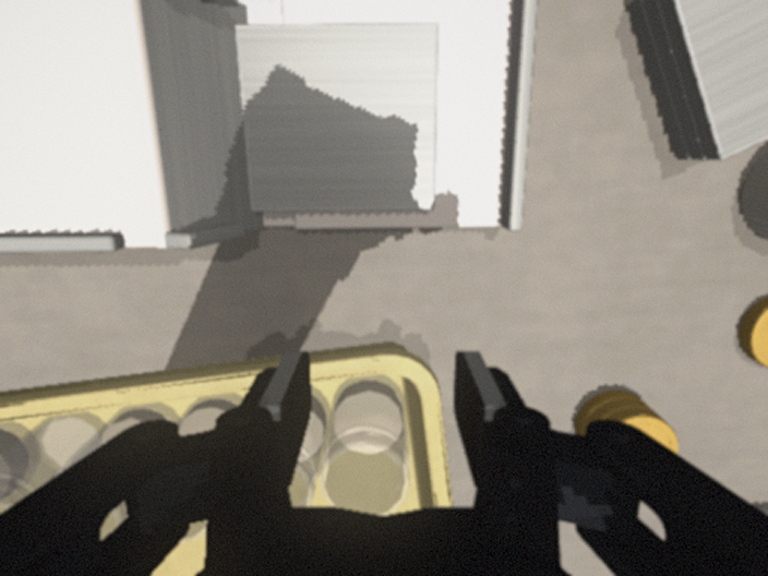

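View pics/m2.png

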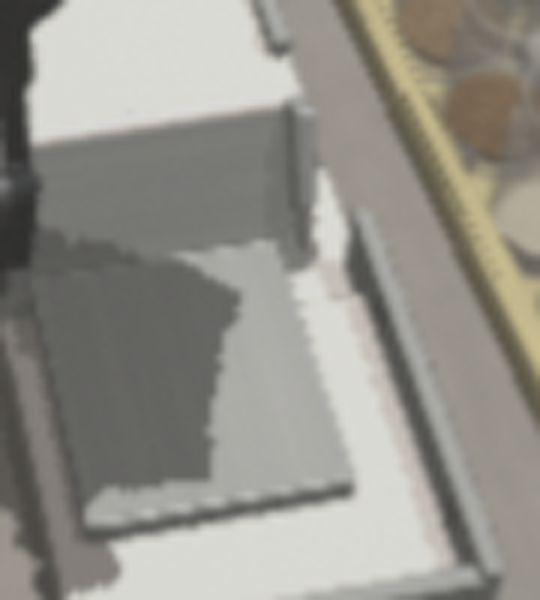

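Run:
```python
from station import arm,hand,status,snapshot,kinematics
from h import *
o=ori(-np.pi/2)
arm.move_pose(W(0,-.085,.25),o)
arm.line_to(W(0,-.085,.211),v=.15)
r=arm.line_to(W(0,-.085,.200),v=.02,contact_N=8)
z=status.state()['eef_pos'][2]
f=lambda:print(np.round(status.state()['wrist_force'],1),np.round(status.state()['eef_pos'][2],4))
f()
for k in range(6):
    z-=.001
    arm.line_to(W(0,-.085,z),v=.02);f()
    if status.state()['wrist_force'][2]>22: break
arm.line_to(W(0,-.095,z),v=.04);f()
arm.line_to(W(0,-.105,z),v=.04);f()
s=status.state();print(s['time'])
d=snapshot('scene');crop(d['img'],240,200,330,300,6,'n2')
```

```text
[-0.9  1.1  7.1] 0.2073
[-0.1  0.3  5.9] 0.2073
[-2.1  1.3 12.8] 0.2073
[-4.9  3.3 18.9] 0.2072
[-7.4  4.2 26.5] 0.2072
[-3.5 17.2 29.1] 0.2072
[ 1.8 14.2 23.2] 0.2073
17.6083
```

View pics/n2.png

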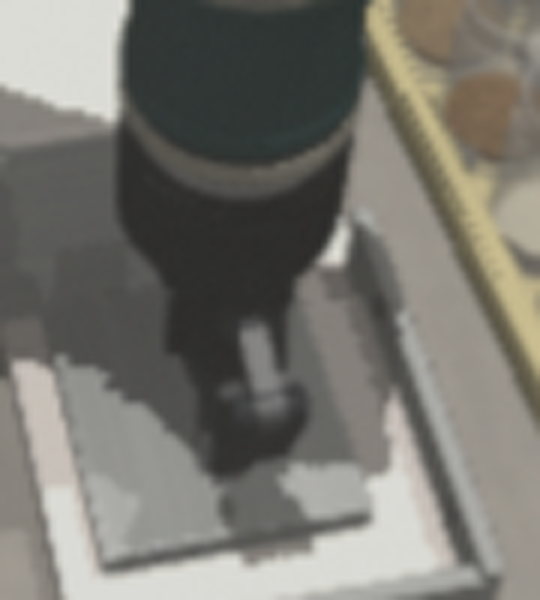

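Run:
```python
from station import arm,hand,status,snapshot,kinematics
from h import *
o=ori(-np.pi/2)
f=lambda:print(np.round(status.state()['wrist_force'],1),np.round(status.state()['eef_pos'],4))
f()
arm.line_to(W(0,-.113,.2035),v=.04);f()
arm.line_to(W(0,-.113,.26),v=.15)
arm.move_pose(W(-.088,-.11,.36),o)
s=status.state();d=snapshot('wrist');np.save('gT.npy',toolT(s));print(s['time'])
crop(d['img'],0,0,512,384,1.5,'p1')
d=snapshot('scene');crop(d['img'],240,200,330,300,6,'p2')
```

```text
[ 1.5 13.7 24.2] [ 0.5675 -0.3109  0.2073]
[ 3.5 12.2 20.7] [ 0.5652 -0.3191  0.2073]
19.125
```

View pics/p1.png

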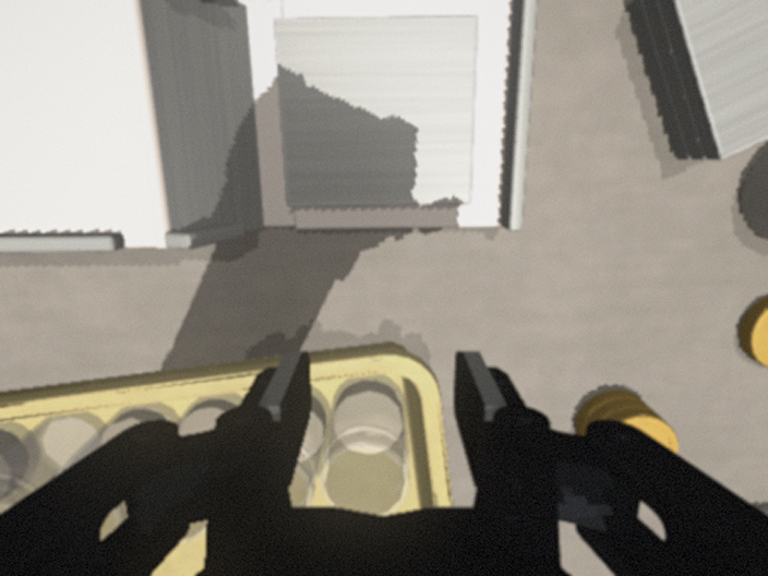

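View pics/p2.png

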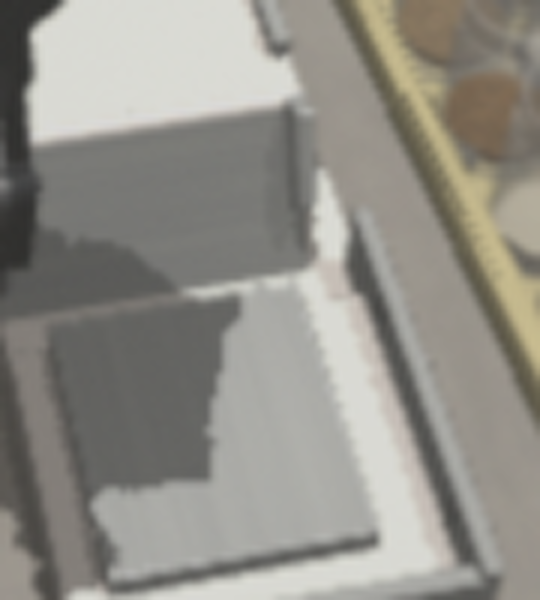

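Run:
```python
from station import arm,hand,status,snapshot,kinematics
from h import *
o=ori(-np.pi/2);y=-.108
arm.line_to(W(-.088,y,.30),v=.2)
arm.line_to(W(-.082,y,.199),v=.15)
print(status.state()['wrist_force'])
r=arm.line_to(W(-.026,y,.199),v=.04,contact_N=10)
s=status.state();print(r,s['time'],inv(s['eef_pos']),s['wrist_force'])
d=snapshot('scene');crop(d['img'],240,200,330,300,6,'q2')
```

```text
[-0.04665788 -0.16558584  0.23817077]
True 21.65 [-0.03221034 -0.1081851 ] [-0.18596934 -0.03761764  0.1181822 ]
```

View pics/q2.png

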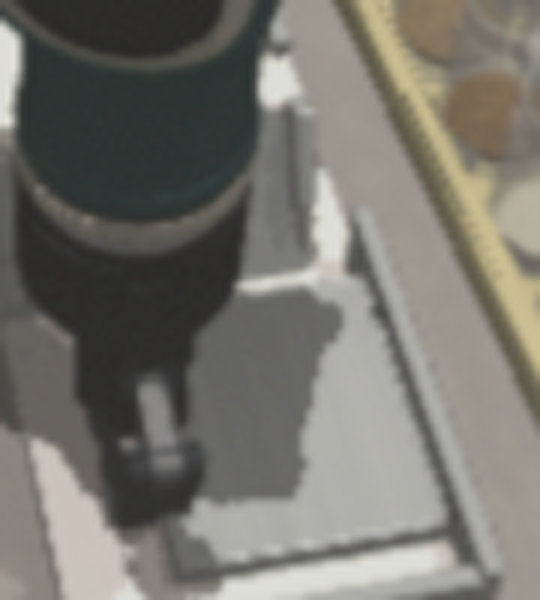

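Run:
```python
from station import arm,hand,status,snapshot,kinematics
from h import *
o=ori(-np.pi/2);y=-.108
r=arm.line_to(W(-.026,y,.199),v=.01,contact_N=8)
arm.hold(.2)
s=status.state();print(r,s['time'],inv(s['eef_pos']),s['wrist_force'])
x=inv(s['eef_pos'])[0]
arm.line_to(W(-.080,y,.199),v=.08)
arm.line_to(W(-.085,y,.34),v=.2)
arm.move_pose(W(-.05,-.11,.42),o)
s=status.state();d=snapshot('wrist');T=toolT(s);np.save('gT.npy',T);print(s['time'],s['wrist_force'])
crop(d['img'],0,0,512,384,1.5,'r1')
d=snapshot('scene');crop(d['img'],190,100,340,320,2.7,'r2')
d=snapshot('side');crop(d['img'],190,160,330,320,3.7,'r3')
```

```text
True 22.375 [-0.03133407 -0.10807134] [ 0.02746725 -0.97170495  0.08559916]
24.4333 [-0.74932028  0.61083849 -1.29164418]
```

View pics/r1.png

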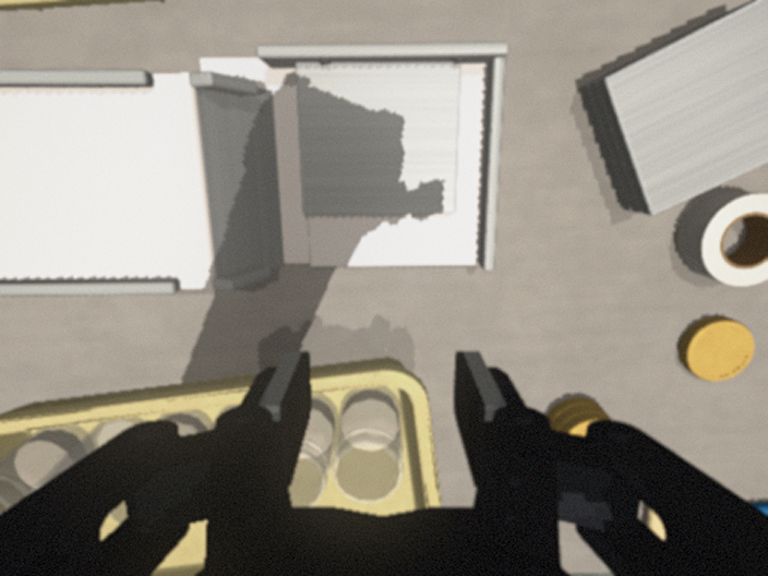

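View pics/r2.png

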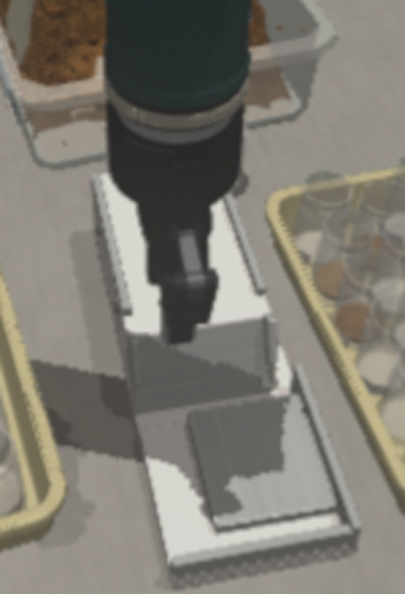

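View pics/r3.png

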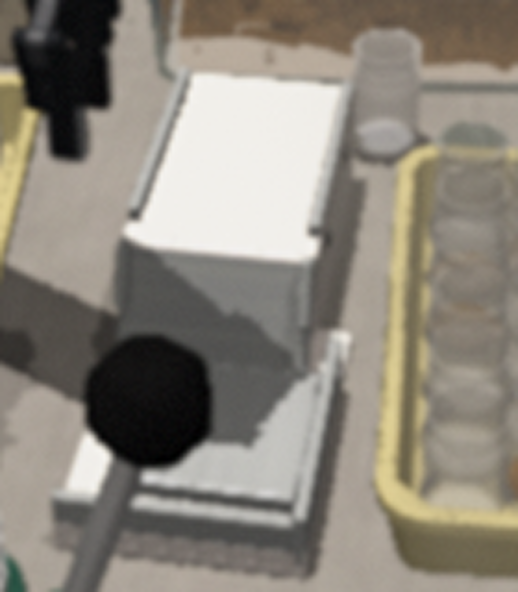

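Run:
```python
from station import snapshot
from h import *
T=np.load('gT.npy');d=snapshot('wrist');crop(d['img'],165,25,345,185,4,'s1')
A=lambda u,v:(u/1.5,v/1.5)
for n,u,v,z in [('bl',297,64,.036),('br',459,64,.036),('fr',455,211,.036),('fl',303,215,.036),('fence top in',300,60,.05),('fence top in',480,58,.05)]:
    print(n,np.round(inv(onz(d,A(u,v),z,T))*1000,1))
```

```text
bl [ 75.6 -53.8]
br [  75.5 -160.8]
fr [ -20.5 -162.1]
fl [-23.2 -53.2]
fence top in [ 75.5 -58.1]
fence top in [  76.6 -171.8]
```

View pics/s1.png

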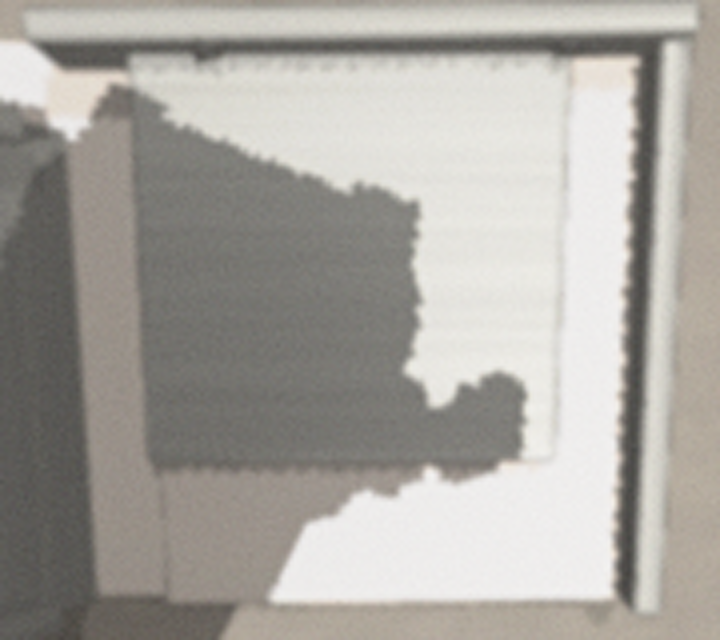

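Run:
```python
from station import order,status
print(status.state()['time']);print(order.sign_off())
```

```text
24.6333
the job is handed in; nothing more can be done
None
```

The lid has been turned and now lies hollow side down, flat and square against the long side fence. I handed the job in at 24.6 s, with the gripper clear of everything.

- **Turning:** With two fingertips I pushed the lid over the crest. It slid down and stood leaning in the groove. A level push on its upper edge, about 12 mm above the deck and to about 60 mm past the crest, tipped it onto the landing board.
- **Extra step:** The lid landed with its back edge at y of about -33 mm. The ramp's side flange reaches to about -40 mm, so the lid would have caught on it when slid sideways. I pressed on its top and dragged it about 20 mm along -y. The first, lighter press slipped; the second, at 20–29 N, moved it.
- **Sideways push:** Two fingertips pushed the lid until contact stopped the move at the fence.

**Last checks:**
- **Squareness:** In the wrist picture, the lid's fence-side edge runs parallel to the fence, with corners at x = 75.6 and 75.5 mm.
- **Fence contact:** Measured the same way, the fence's inner face came out at 75.5–76.6 mm, so I see no gap. The given value is 78 mm; the 2 mm difference is within calibration.
- **Near side:** Those corners read -20.5 and -23.2 mm, against the expected -22 mm. I put the difference down to pixel-reading error.
- **Other things:** The jar stands where it was in the side view. I did not check the shaker or the finished stack against the first pictures, but the arm never went near them.

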